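# Line up the drone motors by size

## Robot

A 7-joint arm with a two-finger parallel gripper is mounted at the origin on the work surface. World frame = base frame: x ahead of the robot, y to its left, z up, the work surface at z = 0. Lengths are in m, angles in rad, forces in N, time in s.
With the tool pointing down it reaches from about 0.35 to 0.9 m from the base axis. Payload 19.9 kg.
Tool frame: the origin (TCP) lies midway between the tips of the shut fingers; the grasp point (between the pads) lies 19 mm behind it (robot.pinch_z is the distance from the TCP to the grasp point, in m); z points along the fingers, y is the line along which they close (so a half turn about z gives the same grasp; the last joint's range is limited). The gripper opens to 85 mm and grips with 20 to 120 N. Pads are 22 mm wide; open, the fingers measure 114 mm over their backs; the gripper's body (76 mm by 85 mm) begins 54 mm behind the grasp point. The pads swing forward as they close: fully open they stand 13 mm farther back than shut.
Start: joints at [1.256, 0.417, -0.01, 1.614, 0.005, 1.111, -0.053], TCP at [0.168, -0.602, 0.231] pointing down, gripper open.
Joint ranges: [-2.81, 2.81], [-0.39, 2.02], [-1.27, 1.25], [0.06, 2.57], [-1.19, 4.33], [0.19, 2], [-2.82, 2.82]. Speed limits (rad/s): [1.89, 1.89, 2.39, 2.39, 3.01, 3.01, 3.01].

## Interface

Orientations are given as [roll, pitch, yaw] about the fixed x, y, z axes, in that order (R = Rz(yaw) Ry(pitch) Rx(roll)).
In Python, from bench import robot gives the robot as it stands. The module is installed in compiled form; this text tells all that it offers.
- The arm moves only by the tool send_rows, never from a script. Its argument "commands" is a list that holds one entry, the list of rows, each a list of 7 numbers: the turn, a rotation vector about the world's x, y, z in degrees, then the shift along the world's x, y, z in mm, then the closure, from 0 (fully open) to 1 (shut). In form: [[[wx, wy, wz, dx, dy, dz, gripper], ...]]. A call has 1 to 8 rows; each row is the pose to reach, as a shift and turn from the pose commanded when the call began; what a row does not reach only later rows make up. A row lasts 1/12 s, in which the tool goes at most 41.7 mm and 7.16 degrees, less where a joint would pass 70% of its speed; a pose out of reach is approached as far as the arm can. A call with a gripper value outside its range is refused whole. The fingers move at their own pace and stop on an object; the grip force is fixed at half the most. Time passes only in rows, so rows that repeat a pose let the fingers close. It gives the time, the measured TCP pose, the force, the opening and the grip force at its end, in the units of the state.
- robot.observe(): the state, without advancing time (a new reading comes with each control period).
- robot.capture(name): name is "scene" or "top" or "wrist"; returns a dict with "image" (400x640x3 uint8, red, green, blue), "intrinsics" (3x3 intrinsics, pixels), "R" (3x3) and "t" (3): a world point X has camera coordinates R X + t; the wrist camera has in their place "tool_from_camera" (4x4, takes a point from camera to tool coordinates, whose origin is the TCP and whose axes are the flange's). Camera axes: x right, y down, z forward; pixel columns grow to the right and rows downward; lengths in m; the calibration is good to about 2 mm. A picture is of the moment at which its call begins: read the wrist's pose just before it. There is no depth.
- robot.finish_job(): hands the job in; it is judged then, once.
The state is a dict: "time": time; "joint_positions": joint angles; "qd": joint speeds; "effort": joint torques, N m; "tool_pos": TCP position; "tool_rot": TCP orientation; "wrist_force": force on the tool from outside, world axes, zero at the start; "wrist_torque": the same for the moment, N m; "opening": opening from 0.0 (shut) to 1.0 (fully open); "grip_force": force on a finger pad.
Only numpy, scipy, OpenCV 4.12 (cv2) and the standard library are available. Lean on these libraries where they do the work, as an engineer would, in place of code of your own. Each camera call takes 0.05 s, during which the arm holds its last target. There are 200 camera calls.

## Task

Stand the four loose motors upright on the ring marks of the orange strip, one centred on each mark, in order of size: the smallest on the mark next to the red post, growing to the largest at the grey post. Leave the green propeller where it lies.

Things in the scene. Friction and masses are not known exactly. Their poses are not given: they have to be found in the camera images.
- motor_a_center (a point): the smallest of four loose brushless motors: an upright dark steel can 22 mm in diameter with a red band, standing on a slightly narrower silver foot; 26 mm tall from its flat underside to the top of the can (a thin 5 mm shaft stub sticks up 6 mm more). The point is on its axis, 13 mm above its underside; z points up out of the top. Grip the can by its side, which runs from 9 mm above the underside to its top.
- motor_b_center (a point): the second smallest of four loose brushless motors: an upright dark steel can 34 mm in diameter with a red band, standing on a slightly narrower silver foot; 34 mm tall from its flat underside to the top of the can (a thin 5 mm shaft stub sticks up 6 mm more). The point is on its axis, 17 mm above its underside; z points up out of the top. Grip the can by its side, which runs from 9 mm above the underside to its top.
- motor_c_center (a point): the second largest of four loose brushless motors: an upright dark steel can 46 mm in diameter with a red band, standing on a slightly narrower silver foot; 42 mm tall from its flat underside to the top of the can (a thin 5 mm shaft stub sticks up 6 mm more). The point is on its axis, 21 mm above its underside; z points up out of the top. Grip the can by its side, which runs from 9 mm above the underside to its top.
- motor_d_center (a point): the largest of four loose brushless motors: an upright dark steel can 58 mm in diameter with a red band, standing on a slightly narrower silver foot; 50 mm tall from its flat underside to the top of the can (a thin 5 mm shaft stub sticks up 6 mm more). The point is on its axis, 25 mm above its underside; z points up out of the top. Grip the can by its side, which runs from 9 mm above the underside to its top.
- mark_1: flat printed ring mark, 68 mm in diameter, black outline, white inside, with a black centre dot, at one end of the row. The four identical marks stand 90 mm apart in one straight row on a fixed orange strip (90 x 470 mm, 6 mm thick, lying on the table). Origin at the mark's centre on the strip's top, 6 mm above the table; x runs across the strip, y along the row. The numbers do not tell where the row begins: the red post does.
- mark_2: flat printed ring mark, 68 mm in diameter, black outline, white inside, with a black centre dot, next to mark 1. The four identical marks stand 90 mm apart in one straight row on a fixed orange strip (90 x 470 mm, 6 mm thick, lying on the table). Origin at the mark's centre on the strip's top, 6 mm above the table; x runs across the strip, y along the row. The numbers do not tell where the row begins: the red post does.
- mark_3: flat printed ring mark, 68 mm in diameter, black outline, white inside, with a black centre dot, next to mark 4. The four identical marks stand 90 mm apart in one straight row on a fixed orange strip (90 x 470 mm, 6 mm thick, lying on the table). Origin at the mark's centre on the strip's top, 6 mm above the table; x runs across the strip, y along the row. The numbers do not tell where the row begins: the red post does.
- mark_4: flat printed ring mark, 68 mm in diameter, black outline, white inside, with a black centre dot, at the other end of the row. The four identical marks stand 90 mm apart in one straight row on a fixed orange strip (90 x 470 mm, 6 mm thick, lying on the table). Origin at the mark's centre on the strip's top, 6 mm above the table; x runs across the strip, y along the row. The numbers do not tell where the row begins: the red post does.
- red_post: fixed round red post, 20 mm wide and 30 mm tall, on the row's line at one end of the strip, 77 mm beyond the last mark there; it shows the end where the row begins with the smallest motor. A like post in grey stands at the other end; which end is red varies. Origin at the centre of its foot on the strip.
- propeller: loose green three-blade propeller, 126 mm across and 7 mm thick, lying flat on the table to the left of the work; origin at the centre of its underside. To be left where it is.

How it is judged:
By the outcome, as a careful person would: the job done as asked, in the order asked, and still so for the second after the job is handed in, with the robot touching nothing.
It also fails if it takes over 104 s, if anything falls off the work surface, if the arm or the gripper's body presses on something with over 40 N, if the wrist force passes 120 N, or if a joint passes its speed limit or range.

## Working session

There is one attempt and no reset: what is moved stays moved. The work goes in short steps, Python scripts to look and compute and a tool call to move; the robot and the scene stay as the last step left them, time stands still between calls to the robot, and variables do not carry over. Pictures are saved under pics/ and viewed, at most 14 in all, crops included, and the job is handed in when it is done.

Besides the shell and the picture viewer there is one more tool, called after ">>>" by a JSON object that holds its "method" and its "body". send_rows: Moves the arm, as the interface text tells. Its arguments: {"type":"object","properties":{"commands":{"type":"array","items":{"type":"array","items":{"type":"array","items":{"type":"number"}}}}},"required":["commands"]}

```bash
mkdir -p pics; python3 - <<'E'
from bench import robot
import cv2,numpy as np,pickle
s=robot.observe();print(s)
for n in("top","scene"):
    c=robot.capture(n);pickle.dump(c,open(n+'0.pkl','wb'))
    cv2.imwrite(f'pics/{n}0.png',c["image"][:,:,::-1]);print(c["intrinsics"],c.get("R"),c.get("t"))
E
```

```text
{'time': 0.0, 'joint_positions': array([ 1.25649307,  0.41797903, -0.01035127,  1.61413078,  0.00469822,
        1.11067314, -0.05298898]), 'qd': array([-0.00050553,  0.00080603, -0.00030049,  0.00106441,  0.00091358,
        0.00069369, -0.00028214]), 'effort': array([-1.14471455e-03, -8.64457726e+01,  6.78484160e-01, -4.34906137e+01,
        1.91433239e-02,  7.49867584e-03, -4.11480880e-05]), 'tool_pos': array([ 0.16832826, -0.60157451,  0.23067512]), 'tool_rot': array([-3.14042854e+00,  6.72406600e-05,  2.72865711e-01]), 'wrist_force': array([ 0.45050292, -1.02540304, -0.07749104]), 'wrist_torque': array([ 0.02489572,  0.00010246, -0.03377115]), 'grip_force': 0.0, 'opening': 0.9969137664422743}
[[457.90285112   0.         323.40572119]
 [  0.         457.90285112 200.15723169]
 [  0.           0.           1.        ]] [[ 4.33861002e-03 -9.99990294e-01 -7.66772609e-04]
 [-9.72809697e-01 -4.04311915e-03 -2.31570607e-01]
 [ 2.31565259e-01  1.75061839e-03 -9.72817797e-01]] [0.06873429 0.56905186 0.80207945]
[[408.23812243   0.         318.69473924]
 [  0.         408.23812243 200.58202877]
 [  0.           0.           1.        ]] [[-0.59442601  0.80384212  0.02226143]
 [ 0.42569517  0.33803837 -0.83935313]
 [-0.68223262 -0.48945675 -0.54313051]] [ 0.23815425 -0.20491294  1.31940157]
```

View pics/top0.png

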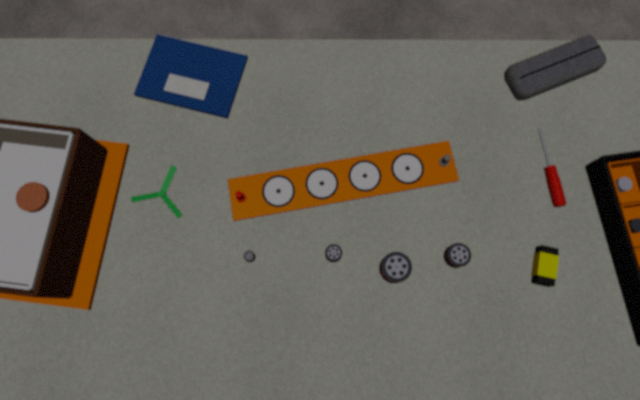

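View pics/scene0.png

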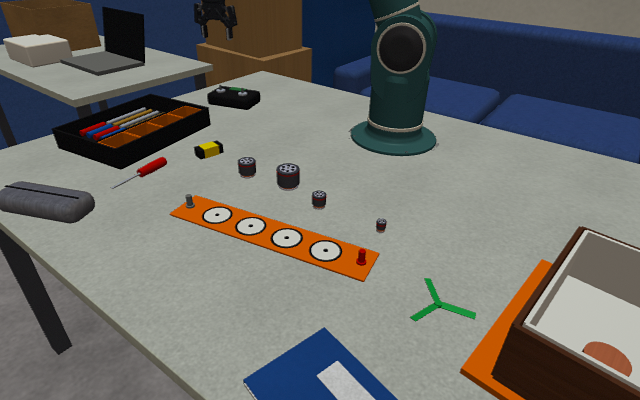

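The top view shows the red post at the left end (240,196) and grey at (445,160), with marks at (278,191), (322,183), (365,176) and (408,168). The motors are a (249,256), b (333,253), d (396,267) and c (458,255). The scene view agrees with this.

```bash
cat > h.py <<'E'
import cv2,numpy as np,pickle
def ray(c,u,v):
    d=np.linalg.inv(c["intrinsics"])@[u,v,1.]
    return -c["R"].T@c["t"], c["R"].T@d
def onz(c,u,v,z):
    o,d=ray(c,u,v); return o+d*(z-o[2])/d[2]
def blobs(m,amin,amax):
    n,l,s,ce=cv2.connectedComponentsWithStats(m.astype(np.uint8))
    return [(ce[i],s[i],l==i) for i in range(1,n) if amin<s[i][4]<amax]
E
python3 - <<'E'
from h import *
for n in("top","scene"):
    c=pickle.load(open(n+'0.pkl','rb'));im=c["image"].astype(int)
    hsv=cv2.cvtColor(c["image"],cv2.COLOR_RGB2HSV)
    org=((hsv[...,0]>8)&(hsv[...,0]<22)&(hsv[...,1]>180)&(hsv[...,2]>120)).astype(np.uint8)
    print(n,'marks')
    wh=(im.min(2)>170 if n=="top" else im.min(2)>170)
    for ce,s,l in blobs(wh,150,1500):
        if s[2]<60 and 150<ce[0]<430:
            # ellipse fit of the hull
            ct=max(cv2.findContours(l.astype(np.uint8),0,2)[0],key=len)
            e=cv2.fitEllipse(ct);p=onz(c,*e[0],.006);print(np.round(e[0],1),np.round(e[1],1),p.round(4),s[4])
    H=[.026,.034,.050,.042]
    uv={"top":[(249,256),(333,253),(396,267),(458,255)],"scene":[(381,225),(319,199),(288,175),(247,166)]}[n]
    # motors: differ from local background
    for (u,v),h in zip(uv,H):
        w=26;sub=im[v-w:v+w,u-w:u+w];bg=np.median(sub.reshape(-1,3),0)
        m=np.abs(sub-bg).sum(2)>70
        b=max(blobs(m,20,3000),key=lambda b:b[1][4]-30*np.hypot(*(b[0]-w)))
        s=b[1];cx=s[0]+s[2]/2+u-w-.5;cy=s[1]+s[3]/2+v-w-.5
        print('motor',h,cx,cy,s[2:5],onz(c,cx,cy,h/2).round(4))
E
```

```text
top marks
motor 0.026 249.5 256.0 [ 12  13 102] [0.4684 0.2157 0.013 ]
motor 0.034 333.5 253.0 [ 18  19 197] [0.4745 0.051  0.017 ]
motor 0.05 395.0 267.5 [ 33  32 551] [ 0.4461 -0.0671  0.025 ]
motor 0.042 457.0 255.5 [ 29  26 420] [ 0.4701 -0.189   0.021 ]
scene marks
[216.6 214.5] [12.9 25. ] [ 0.6494 -0.1037  0.006 ] 268
[250.1 225.5] [14.2 25.3] [ 0.633  -0.0148  0.006 ] 291
[286.  237.4] [15.6 26.3] [0.6164 0.0738 0.006 ] 330
[324.9 250.2] [17.  27.4] [0.6001 0.163  0.006 ] 368
[346.  385.9] [30.7 62.7] [0.8233 0.3605 0.006 ] 1128
motor 0.026 381.0 225.5 [ 11  16 136] [0.4637 0.2153 0.013 ]
motor 0.034 318.5 199.5 [ 16  20 243] [0.4694 0.0498 0.017 ]
motor 0.05 287.5 176.5 [ 24  28 538] [ 0.4416 -0.0691  0.025 ]
motor 0.042 246.0 167.5 [ 19  22 338] [ 0.468  -0.1904  0.021 ]
```

>>> {"method": "send_rows", "body": {"commands": [[[0, 0, 42, 160, 300, 80, 0], [0, 0, 42, 160, 300, 80, 0], [0, 0, 42, 160, 300, 80, 0], [0, 0, 42, 160, 300, 80, 0], [0, 0, 42, 160, 300, 80, 0], [0, 0, 42, 160, 300, 80, 0], [0, 0, 42, 160, 300, 80, 0], [0, 0, 42, 160, 300, 80, 0]]]}}

```text
time: 0.77
tool_pos: [0.3214, -0.3136, 0.3079]
tool_rot: [-3.141, 0.0, 1.007]
wrist_force: [0.1, -0.6, 0.2]
opening: 1.002
grip_force: 0.0
```

```bash
python3 - <<'E'
from h import *
c=pickle.load(open('top0.pkl','rb'));im=c["image"].astype(int)
wh=(im.min(2)>135)
for ce,s,l in blobs(wh,150,1500):
    if s[2]<60 and 150<ce[0]<430:
        ct=max(cv2.findContours(l.astype(np.uint8),0,2)[0],key=len)
        e=cv2.fitEllipse(ct);print(np.round(e[0],1),np.round(e[1],1),onz(c,*e[0],.006).round(4))
E
```

>>> {"method": "send_rows", "body": {"commands": [[[0, 0, 42.9, 190, 312, 80, 0], [0, 0, 42.9, 190, 312, 80, 0], [0, 0, 42.9, 190, 312, 80, 0], [0, 0, 42.9, 190, 312, 80, 0], [0, 0, 42.9, 190, 312, 80, 0], [0, 0, 42.9, 190, 312, 80, 0], [0, 0, 42.9, 190, 312, 80, 0], [0, 0, 42.9, 190, 312, 80, 0]]]}}

```text
time: 1.43
tool_pos: [0.4909, -0.0356, 0.3795]
tool_rot: [3.141, 0.0, 1.755]
wrist_force: [0.8, -0.7, 0.2]
opening: 1.001
grip_force: 0.0
```

>>> {"method": "send_rows", "body": {"commands": [[[0, 0, 0, 10, 0, 10, 0], [0, 0, 0, 10, 0, 10, 0], [0, 0, 0, 10, 0, 10, 0], [0, 0, 0, 10, 0, 10, 0]]]}}

```text
time: 1.77
tool_pos: [0.4998, -0.0383, 0.3881]
tool_rot: [-3.14, -0.0, 1.753]
wrist_force: [-0.7, -0.4, -0.4]
opening: 1.001
grip_force: 0.0
```

```bash
python3 - <<'E'
from h import *
from bench import robot
s=robot.observe();print(s["joint_positions"].round(2),s["tool_pos"],s["tool_rot"])
c=robot.capture("wrist");c["s"]=s;pickle.dump(c,open('w0.pkl','wb'));print(c["tool_from_camera"])
cv2.imwrite('pics/w0.png',c["image"][:,:,::-1])
E
```

```text
[ 0.62  0.12 -0.67  1.67  0.07  1.38  0.13] [ 0.49975424 -0.03825368  0.38814715] [-3.14036774e+00 -1.27274714e-04  1.75345925e+00]
[[ 1.48515645e-04 -9.62907669e-01 -2.69831057e-01  6.76265353e-02]
 [ 9.99999601e-01  3.80672114e-04 -8.08048246e-04  4.91482941e-04]
 [ 8.80793012e-04 -2.69830830e-01  9.62907341e-01 -1.41776525e-01]
 [ 0.00000000e+00  0.00000000e+00  0.00000000e+00  1.00000000e+00]]
```

View pics/w0.png

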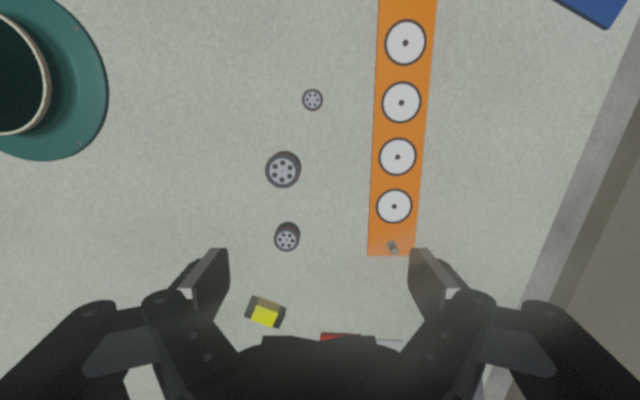

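The wrist view shows the marks at (394,206), (398,157), (401,103) and (405,43), with motors b (312,100), d (283,169) and c (287,237). Next I turn those pixels into positions.

```bash
cat >> h.py <<'E'
from scipy.spatial.transform import Rotation as Ro
def wcam(c):
    T=np.eye(4);T[:3,:3]=Ro.from_euler('xyz',c["s"]["tool_rot"]).as_matrix();T[:3,3]=c["s"]["tool_pos"]
    W=np.linalg.inv(T@c["tool_from_camera"]);c["R"]=W[:3,:3];c["t"]=W[:3,3];return c
def marks(c,z=.006):
    im=c["image"].astype(int);out=[]
    hsv=cv2.cvtColor(c["image"],cv2.COLOR_RGB2HSV)
    m=((hsv[...,1]>150)&(abs(hsv[...,0].astype(int)-14)<8)&(hsv[...,2]>100)).astype(np.uint8)
    ct,hi=cv2.findContours(m,cv2.RETR_CCOMP,cv2.CHAIN_APPROX_NONE)
    for k,q in enumerate(ct):   # holes in the orange = outer ring outlines
        if hi[0][k][3]>=0 and cv2.contourArea(q)>150:
            e=cv2.fitEllipse(q);out.append((np.round(e[0],1),np.round(e[1],1),onz(c,*e[0],z)))
    return out
def motor(c,u,v,h,w,th=70):
    im=c["image"].astype(int);sub=im[max(0,v-w):v+w,u-w:u+w];bg=np.median(sub.reshape(-1,3),0)
    m=np.abs(sub-bg).sum(2)>th
    b=max(blobs(m,20,9000),key=lambda b:b[1][4]-30*np.hypot(*(b[0]-w)))
    s=b[1];cx=s[0]+s[2]/2+u-w-.5;cy=s[1]+s[3]/2+max(0,v-w)-.5
    return cx,cy,s[2:5],onz(c,cx,cy,h/2).round(4)
E
python3 - <<'E'
from h import *
c=wcam(pickle.load(open('w0.pkl','rb')))
for c,n in((c,'w'),(pickle.load(open('top0.pkl','rb')),'top'),(pickle.load(open('scene0.pkl','rb')),'scene')):
    print(n); [print(a,b,p.round(4)) for a,b,p in marks(c)]
    if n=='w':
        for u,v,h in((312,100,.034),(283,169,.05),(287,237,.042)): print(motor(c,u,v,h,30))
E
```

```text
w
[393.8 205.7] [36.1 38.7] [ 0.6507 -0.1014  0.006 ]
[397.1 156.2] [38.6 41.5] [ 0.6339 -0.0129  0.006 ]
[400.8 101.9] [41.2 45. ] [0.6175 0.0754 0.006 ]
[404.9  42.1] [43.3 49. ] [0.601  0.1638 0.006 ]
(np.float64(312.5), np.float64(100.0), array([ 22,  23, 272], dtype=int32), array([0.4731, 0.0512, 0.017 ]))
(np.float64(283.0), np.float64(169.0), array([ 37,  39, 735], dtype=int32), array([ 0.4437, -0.0678,  0.025 ]))
(np.float64(286.5), np.float64(236.0), array([ 28,  31, 516], dtype=int32), array([ 0.4682, -0.1893,  0.021 ]))
top
[623.9 183.8] [16.8 18.1] [ 0.6203 -0.5447  0.006 ]
[278.  190.7] [32.9 34. ] [0.6028 0.1642 0.006 ]
[321.3 183.1] [32.5 33.9] [0.6193 0.0757 0.006 ]
[364.4 175.4] [32.4 33.6] [ 0.6359 -0.0129  0.006 ]
[407.1 168. ] [31.9 34. ] [ 0.6523 -0.1015  0.006 ]
scene
[325.1 250.5] [22.8 33.8] [0.6005 0.1637 0.006 ]
[286.3 237.7] [21.3 32.9] [0.6169 0.0751 0.006 ]
[250.2 225.9] [19.6 32.2] [ 0.6337 -0.0137  0.006 ]
[216.8 214.9] [18.  31.4] [ 0.6501 -0.1022  0.006 ]
```

Three views agree to about 2 mm, and the marks are 90 mm apart. I'll start with motor d.

>>> {"method": "send_rows", "body": {"commands": [[[0, 0, 0, -20, -10, -40, 0], [0, 0, 0, -40, -20, -80, 0], [0, 0, 0, -56, -30, -120, 0], [0, 0, 0, -56, -30, -160, 0], [0, 0, 0, -56, -30, -200, 0], [0, 0, 0, -56, -30, -240, 0], [0, 0, 0, -56, -30, -275, 0], [0, 0, 0, -56, -30, -290, 0]]]}}

```text
time: 2.48
tool_pos: [0.4411, -0.0679, 0.0945]
tool_rot: [-3.137, -0.002, 1.753]
wrist_force: [-0.4, -0.7, -1.1]
opening: 0.998
grip_force: 0.0
```

>>> {"method": "send_rows", "body": {"commands": [[[0, 0, 0, 0, 0, -25, 0], [0, 0, 0, 0, 0, -50, 0], [0, 0, 0, 0, 0, -75, 0], [0, 0, 0, 0, 0, -90, 0], [0, 0, 0, 0, 0, -93, 0], [0, 0, 0, 0, 0, -93, 0], [0, 0, 0, 0, 0, -93, 0]]]}}

```text
time: 3.07
tool_pos: [0.4445, -0.0678, 0.0067]
tool_rot: [3.141, 0.0, 1.754]
wrist_force: [0.1, -0.2, 0.0]
opening: 1.0
grip_force: 0.0
```

>>> {"method": "send_rows", "body": {"commands": [[[0, 0, 0, 0, 0, 0, 1], [0, 0, 0, 0, 0, 0, 1], [0, 0, 0, 0, 0, 0, 1], [0, 0, 0, 0, 0, 0, 1], [0, 0, 0, 0, 0, 0, 1], [0, 0, 0, 0, 0, 0, 1], [0, 0, 0, 0, 0, 0, 1], [0, 0, 0, 0, 0, 0, 1]]]}}

```text
time: 3.73
tool_pos: [0.4449, -0.0678, 0.007]
tool_rot: [3.141, 0.001, 1.754]
wrist_force: [-5.0, -0.4, 21.5]
opening: 0.666
grip_force: 59.5
```

>>> {"method": "send_rows", "body": {"commands": [[[0, 0, 0, 0, 0, 5, 1], [0, 0, 0, 0, 0, 15, 1], [0, 0, 0, 0, 0, 30, 1], [0, 0, 0, 0, 0, 45, 1], [0, 0, 0, 0, 0, 55, 1], [0, 0, 0, 0, 0, 60, 1], [0, 0, 0, 0, 0, 60, 1], [0, 0, 0, 0, 0, 60, 1]]]}}

```text
time: 4.4
tool_pos: [0.4444, -0.0677, 0.0659]
tool_rot: [3.141, 0.0, 1.754]
wrist_force: [0.8, 0.3, -4.2]
opening: 0.667
grip_force: 64.8
```

>>> {"method": "send_rows", "body": {"commands": [[[0, 0, 0, 30, -5, 0, 1], [0, 0, 0, 70, -11, 0, 1], [0, 0, 0, 110, -18, 0, 1], [0, 0, 0, 150, -25, 0, 1], [0, 0, 0, 185, -30, 0, 1], [0, 0, 0, 207, -34, 0, 1], [0, 0, 0, 207, -34, 0, 1], [0, 0, 0, 207, -34, 0, 1]]]}}

```text
time: 5.07
tool_pos: [0.6513, -0.1011, 0.064]
tool_rot: [-3.14, -0.001, 1.755]
wrist_force: [-0.9, -0.7, -3.1]
opening: 0.662
grip_force: 65.8
```

>>> {"method": "send_rows", "body": {"commands": [[[0, 0, 0, 0, 0, -15, 1], [0, 0, 0, 0, 0, -30, 1], [0, 0, 0, 0, 0, -42, 1], [0, 0, 0, 0, 0, -48, 1], [0, 0, 0, 0, 0, -51, 1], [0, 0, 0, 0, 0, -52, 1], [0, 0, 0, 0, 0, -52, 1], [0, 0, 0, 0, 0, -52, 1]]]}}

```text
time: 5.73
tool_pos: [0.6516, -0.1015, 0.0141]
tool_rot: [3.141, 0.0, 1.755]
wrist_force: [1.0, 0.1, -3.3]
opening: 0.667
grip_force: 66.1
```

```bash
python3 - <<'E'
from h import *
from bench import robot
s=robot.observe();print(s["tool_pos"],s["wrist_force"])
c=robot.capture("scene")
cv2.imwrite('pics/s1.png',cv2.resize(c["image"][120:270,140:400,::-1],None,fx=3,fy=3))
E
```

```text
[ 0.65158772 -0.1014676   0.01407174] [ 0.96271939  0.11238328 -3.26829438]
```

View pics/s1.png

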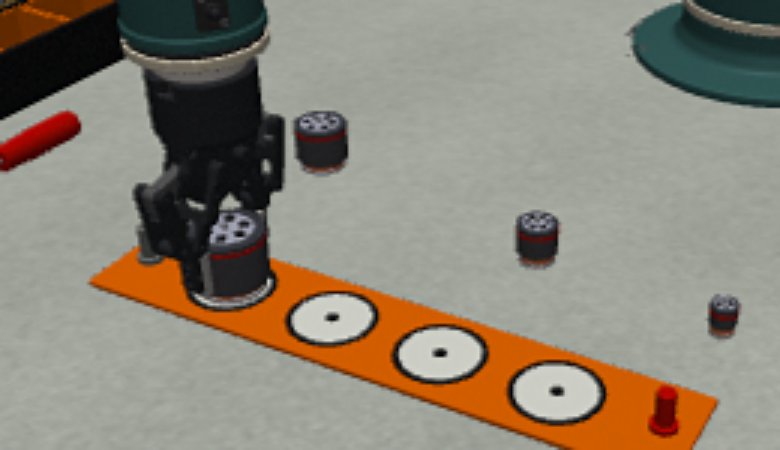

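Motor d is upright over the grey-end mark (crop 230,260), just above the strip. I'll lower it a touch and release.

>>> {"method": "send_rows", "body": {"commands": [[[0, 0, 0, 0, 0, -1.2, 1], [0, 0, 0, 0, 0, -1.2, 1], [0, 0, 0, 0, 0, -1.2, 0.33], [0, 0, 0, 0, 0, -1.2, 0.2], [0, 0, 0, 0, 0, -1.2, 0], [0, 0, 0, 0, 0, -1.2, 0], [0, 0, 0, 0, 0, -1.2, 0], [0, 0, 0, 0, 0, -1.2, 0]]]}}

```text
time: 6.45
tool_pos: [0.6515, -0.1014, 0.0127]
tool_rot: [3.142, 0.0, 1.755]
wrist_force: [-0.3, -0.3, -0.4]
opening: 1.001
grip_force: 0.0
```

>>> {"method": "send_rows", "body": {"commands": [[[0, 0, 0, 0, 0, 15, 0], [0, 0, 0, 0, 0, 40, 0], [0, 0, 0, 0, 0, 75, 0], [0, 0, 0, 0, 0, 110, 0], [0, 0, 0, -30, -10, 120, 0], [0, 0, 0, -70, -30, 120, 0], [0, 0, 0, -110, -50, 120, 0], [0, 0, 0, -145, -70, 120, 0]]]}}

```text
time: 7.12
tool_pos: [0.5089, -0.1692, 0.1338]
tool_rot: [3.141, 0.001, 1.756]
wrist_force: [0.8, -0.7, 0.5]
opening: 1.001
grip_force: 0.0
```

>>> {"method": "send_rows", "body": {"commands": [[[0, 0, 0, -37, -18, -10, 0], [0, 0, 0, -37, -18, -10, 0], [0, 0, 0, -37, -18, -30, 0], [0, 0, 0, -37, -18, -30, 0], [0, 0, 0, -37, -18, -30, 0]]]}}

```text
time: 7.53
tool_pos: [0.4736, -0.1868, 0.1032]
tool_rot: [-3.141, -0.0, 1.755]
wrist_force: [0.2, 0.6, 0.2]
opening: 1.0
grip_force: 0.0
```

```bash
python3 - <<'E'
from h import *
from bench import robot
c=robot.capture("top");cv2.imwrite('pics/t1.png',cv2.resize(c["image"][130:290,220:480,::-1],None,fx=3,fy=3))
E
```

```text
(no output)
```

View pics/t1.png

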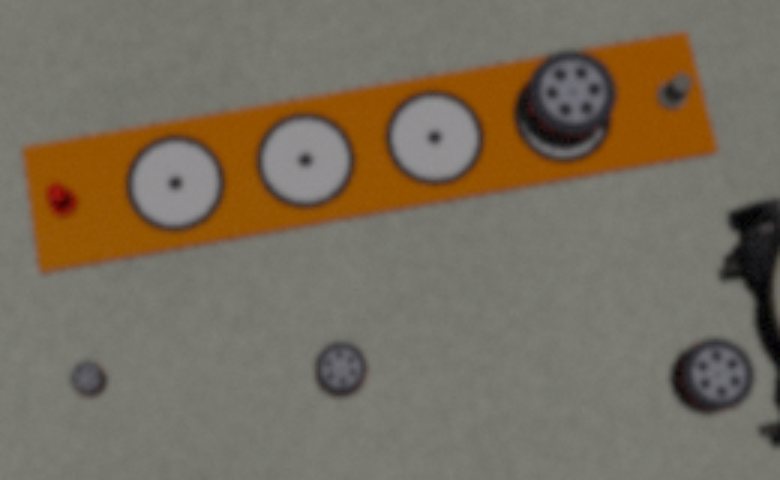

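Motor d stands on the grey-end mark (crop 570,95), and c sits at crop (715,375) beside the gripper. Next I pick c.

>>> {"method": "send_rows", "body": {"commands": [[[0, 0, 0, -4.6, -2.8, -20, 0], [0, 0, 0, -4.6, -2.8, -45, 0], [0, 0, 0, -4.6, -2.8, -70, 0], [0, 0, 0, -4.6, -2.8, -88, 0], [0, 0, 0, -4.6, -2.8, -97, 0], [0, 0, 0, -4.6, -2.8, -97, 0], [0, 0, 0, -4.6, -2.8, -97, 0], [0, 0, 0, -4.6, -2.8, -97, 0.2]]]}}

```text
time: 8.25
tool_pos: [0.4699, -0.19, 0.007]
tool_rot: [3.14, 0.001, 1.755]
wrist_force: [-0.8, 0.0, 0.3]
opening: 0.882
grip_force: 0.0
```

>>> {"method": "send_rows", "body": {"commands": [[[0, 0, 0, 0, 0, 0, 1], [0, 0, 0, 0, 0, 0, 1], [0, 0, 0, 0, 0, 0, 1], [0, 0, 0, 0, 0, 0, 1], [0, 0, 0, 0, 0, 0, 1], [0, 0, 0, 0, 0, 0, 1], [0, 0, 0, 0, 0, 0, 1], [0, 0, 0, 0, 0, 0, 1]]]}}

```text
time: 8.92
tool_pos: [0.4694, -0.1902, 0.0068]
tool_rot: [3.141, 0.001, 1.754]
wrist_force: [-4.1, 0.7, 15.8]
opening: 0.526
grip_force: 59.0
```

>>> {"method": "send_rows", "body": {"commands": [[[0, 0, 0, 0, 0, 5, 1], [0, 0, 0, 0, 0, 15, 1], [0, 0, 0, 0, 0, 40, 1], [0, 0, 0, 0, 0, 70, 1], [0, 0, 0, 0, 0, 90, 1], [0, 0, 0, 0, 0, 90, 1], [0, 0, 0, 0, 0, 90, 1]]]}}

```text
time: 9.5
tool_pos: [0.4694, -0.1904, 0.0971]
tool_rot: [3.14, 0.002, 1.754]
wrist_force: [-0.2, 0.1, -3.0]
opening: 0.528
grip_force: 61.6
```

>>> {"method": "send_rows", "body": {"commands": [[[0, 0, 0, 20, 21, 0, 1], [0, 0, 0, 45, 48, 0, 1], [0, 0, 0, 72, 77, 0, 1], [0, 0, 0, 98, 106, 0, 1], [0, 0, 0, 125, 135, 0, 1], [0, 0, 0, 150, 162, 0, 1], [0, 0, 0, 165, 177, 0, 1], [0, 0, 0, 165, 177, 0, 1]]]}}

```text
time: 10.17
tool_pos: [0.6356, -0.0077, 0.0946]
tool_rot: [3.141, -0.003, 1.76]
wrist_force: [-0.7, 0.2, -1.0]
opening: 0.526
grip_force: 61.8
```

>>> {"method": "send_rows", "body": {"commands": [[[0, 0, 0, 0, 0, -25, 1], [0, 0, 0, 0, 0, -50, 1], [0, 0, 0, 0, 0, -70, 1], [0, 0, 0, 0, 0, -79, 1], [0, 0, 0, 0, 0, -83, 1], [0, 0, 0, 0, 0, -83.5, 1], [0, 0, 0, 0, 0, -83.5, 1], [0, 0, 0, 0, 0, -83.5, 1]]]}}

```text
time: 10.83
tool_pos: [0.6339, -0.0131, 0.0123]
tool_rot: [-3.141, 0.0, 1.754]
wrist_force: [0.2, 0.7, -1.6]
opening: 0.526
grip_force: 63.7
```

>>> {"method": "send_rows", "body": {"commands": [[[0, 0, 0, 0, 0, 0, 0.47], [0, 0, 0, 0, 0, 0, 0.35], [0, 0, 0, 0, 0, 0, 0], [0, 0, 0, 0, 0, 0, 0], [0, 0, 0, 0, 0, 0, 0], [0, 0, 0, 0, 0, 0, 0]]]}}

```text
time: 11.33
tool_pos: [0.634, -0.0129, 0.0123]
tool_rot: [3.142, 0.0, 1.755]
wrist_force: [-0.6, -0.9, 0.6]
opening: 1.001
grip_force: 0.0
```

>>> {"method": "send_rows", "body": {"commands": [[[0, 0, 0, 0, 0, 15, 0], [0, 0, 0, 0, 0, 40, 0], [0, 0, 0, 0, 0, 75, 0], [0, 0, 0, 0, 0, 100, 0], [0, 0, 0, -30, 12, 110, 0], [0, 0, 0, -65, 26, 110, 0], [0, 0, 0, -100, 40, 110, 0], [0, 0, 0, -135, 54, 110, 0]]]}}

```text
time: 12.0
tool_pos: [0.4975, 0.0415, 0.1232]
tool_rot: [3.141, 0.001, 1.754]
wrist_force: [0.2, 2.2, 0.1]
opening: 1.0
grip_force: 0.0
```

>>> {"method": "send_rows", "body": {"commands": [[[0, 0, 0, -26, 10, 0, 0], [0, 0, 0, -26, 10, -20, 0], [0, 0, 0, -26, 10, -45, 0], [0, 0, 0, -26, 10, -50, 0], [0, 0, 0, -26, 10, -50, 0], [0, 0, 0, -26, 10, -50, 0]]]}}

```text
time: 12.5
tool_pos: [0.4734, 0.0513, 0.0731]
tool_rot: [3.141, -0.0, 1.755]
wrist_force: [-0.7, -0.4, 0.6]
opening: 0.997
grip_force: 0.0
```

>>> {"method": "send_rows", "body": {"commands": [[[0, 0, 0, -0.5, -0.5, -25, 0], [0, 0, 0, -0.5, -0.5, -50, 0], [0, 0, 0, -0.5, -0.5, -64, 0], [0, 0, 0, -0.5, -0.5, -68, 0.2], [0, 0, 0, -0.5, -0.5, -68, 0.3], [0, 0, 0, -0.5, -0.5, -68, 0.3]]]}}

```text
time: 13.0
tool_pos: [0.4733, 0.0507, 0.0054]
tool_rot: [3.14, 0.0, 1.755]
wrist_force: [-0.0, 0.3, -0.2]
opening: 0.702
grip_force: 0.0
```

>>> {"method": "send_rows", "body": {"commands": [[[0, 0, 0, 0, 0, 0, 1], [0, 0, 0, 0, 0, 0, 1], [0, 0, 0, 0, 0, 0, 1], [0, 0, 0, 0, 0, 0, 1], [0, 0, 0, 0, 0, 0, 1], [0, 0, 0, 0, 0, 0, 1], [0, 0, 0, 0, 0, 0, 1], [0, 0, 0, 0, 0, 0, 1]]]}}

```text
time: 13.67
tool_pos: [0.4732, 0.0505, 0.0054]
tool_rot: [3.14, 0.001, 1.754]
wrist_force: [-3.8, -0.5, 15.8]
opening: 0.378
grip_force: 58.0
```

>>> {"method": "send_rows", "body": {"commands": [[[0, 0, 0, 0, 0, 5, 1], [0, 0, 0, 0, 0, 15, 1], [0, 0, 0, 0, 0, 40, 1], [0, 0, 0, 0, 0, 70, 1], [0, 0, 0, 0, 0, 90, 1], [0, 0, 0, 0, 0, 90, 1], [0, 0, 0, 0, 0, 90, 1]]]}}

```text
time: 14.25
tool_pos: [0.4731, 0.0503, 0.0957]
tool_rot: [3.139, 0.001, 1.754]
wrist_force: [-0.8, -0.1, -1.4]
opening: 0.38
grip_force: 59.6
```

Target mark 3, at (.618, .0754).

>>> {"method": "send_rows", "body": {"commands": [[[0, 0, 0, 20, 3, 0, 1], [0, 0, 0, 50, 9, 0, 1], [0, 0, 0, 85, 15, 0, 1], [0, 0, 0, 118, 21, 0, 1], [0, 0, 0, 138, 24, 0, 1], [0, 0, 0, 145, 25, 0, 1], [0, 0, 0, 145, 25, 0, 1], [0, 0, 0, 145, 25, 0, 1]]]}}

```text
time: 14.92
tool_pos: [0.6164, 0.0756, 0.0933]
tool_rot: [-3.14, -0.0, 1.755]
wrist_force: [-0.2, -0.3, -2.1]
opening: 0.379
grip_force: 59.7
```

>>> {"method": "send_rows", "body": {"commands": [[[0, 0, 0, 0, 0, -25, 1], [0, 0, 0, 0, 0, -50, 1], [0, 0, 0, 0, 0, -70, 1], [0, 0, 0, 0, 0, -79, 1], [0, 0, 0, 0, 0, -83, 1], [0, 0, 0, 0, 0, -83.5, 1], [0, 0, 0, 0, 0, -83.5, 1], [0, 0, 0, 0, 0, -83.5, 1]]]}}

```text
time: 15.58
tool_pos: [0.6173, 0.0755, 0.0116]
tool_rot: [3.141, 0.0, 1.755]
wrist_force: [-2.0, 0.0, 3.4]
opening: 0.381
grip_force: 60.0
```

>>> {"method": "send_rows", "body": {"commands": [[[0, 0, 0, 0, 0, 0, 0.62], [0, 0, 0, 0, 0, 0, 0.45], [0, 0, 0, 0, 0, 0, 0], [0, 0, 0, 0, 0, 0, 0], [0, 0, 0, 0, 0, 0, 0], [0, 0, 0, 0, 0, 0, 0], [0, 0, 0, 0, 0, 0, 0]]]}}

```text
time: 16.17
tool_pos: [0.6175, 0.0756, 0.0107]
tool_rot: [-3.141, 0.0, 1.755]
wrist_force: [-0.1, 0.1, -0.7]
opening: 1.001
grip_force: 0.0
```

>>> {"method": "send_rows", "body": {"commands": [[[0, 0, 0, 0, 0, 15, 0], [0, 0, 0, 0, 0, 40, 0], [0, 0, 0, 0, 0, 75, 0], [0, 0, 0, 0, 0, 110, 0], [0, 0, 0, -25, 5, 140, 0], [0, 0, 0, -60, 20, 160, 0], [0, 0, 0, -95, 35, 170, 0], [0, 0, 0, -130, 50, 170, 0]]]}}

```text
time: 16.83
tool_pos: [0.4867, 0.1265, 0.1837]
tool_rot: [3.138, 0.001, 1.755]
wrist_force: [1.1, 2.0, 0.7]
opening: 0.997
grip_force: 0.0
```

>>> {"method": "send_rows", "body": {"commands": [[[0, 0, 0, -21, 20, 0, 0], [0, 0, 0, -21, 20, 0, 0], [0, 0, 0, -21, 20, 0, 0], [0, 0, 0, -21, 20, 0, 0], [0, 0, 0, -21, 20, 0, 0]]]}}

```text
time: 17.25
tool_pos: [0.4671, 0.1451, 0.181]
tool_rot: [3.141, 0.0, 1.754]
wrist_force: [0.8, 0.4, 0.1]
opening: 1.0
grip_force: 0.0
```

```bash
python3 - <<'E'
from h import *
from bench import robot
s=robot.observe();c=robot.capture("wrist");c["s"]=s;pickle.dump(c,open('w1.pkl','wb'));wcam(c)
cv2.imwrite('pics/w1.png',c["image"][:,:,::-1])
p=c["intrinsics"]@(c["R"]@np.array([.466,.2155,.013])+c["t"]);p=p[:2]/p[2];print(s["tool_pos"],p)
print(motor(c,int(p[0]),int(p[1]),.026,35))
[print(a,b,q.round(4)) for a,b,q in marks(c)]
E
```

```text
[0.46714321 0.14505324 0.18101144] [329.88906246 114.15395642]
(np.float64(331.0), np.float64(115.0), array([ 23,  25, 305], dtype=int32), array([0.4672, 0.2149, 0.013 ]))
[455.7 112.8] [19.3 30.1] [0.5914 0.24   0.006 ]
```

View pics/w1.png

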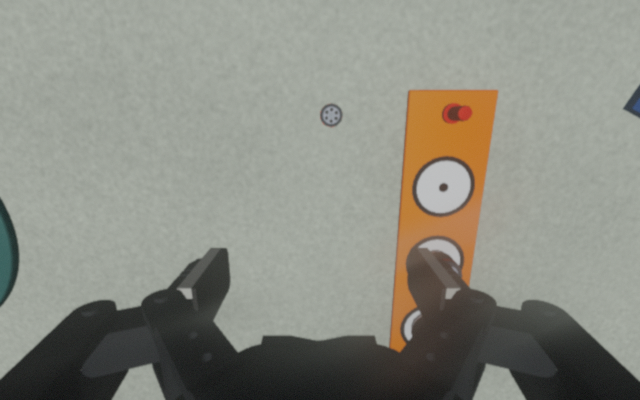

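Motor a is at (331,115), the red-end mark at (443,187) and the red post at (457,113). That puts a at (.467,.215).

>>> {"method": "send_rows", "body": {"commands": [[[0, 0, 0, 0, 25, 0, 0], [0, 0, 0, 0, 55, -10, 0], [0, 0, 0, 0, 70, -40, 0], [0, 0, 0, 0, 70, -75, 0], [0, 0, 0, 0, 70, -105, 0], [0, 0, 0, 0, 70, -130, 0], [0, 0, 0, 0, 70, -140, 0], [0, 0, 0, 0, 70, -140, 0]]]}}

```text
time: 17.97
tool_pos: [0.4656, 0.215, 0.0388]
tool_rot: [-3.138, 0.0, 1.754]
wrist_force: [0.4, -0.6, 0.1]
opening: 1.001
grip_force: 0.0
```

>>> {"method": "send_rows", "body": {"commands": [[[0, 0, 0, 0, 0, -15, 0.2], [0, 0, 0, 0, 0, -28, 0.3], [0, 0, 0, 0, 0, -36, 0.4], [0, 0, 0, 0, 0, -38, 0.5], [0, 0, 0, 0, 0, -38, 0.6], [0, 0, 0, 0, 0, -38, 0.6], [0, 0, 0, 0, 0, -38, 0.6]]]}}

```text
time: 18.55
tool_pos: [0.4669, 0.2157, 0.0034]
tool_rot: [3.141, -0.0, 1.754]
wrist_force: [-1.0, 0.4, -0.2]
opening: 0.398
grip_force: 0.0
```

>>> {"method": "send_rows", "body": {"commands": [[[0, 0, 0, 0, 0, 0, 1], [0, 0, 0, 0, 0, 0, 1], [0, 0, 0, 0, 0, 0, 1], [0, 0, 0, 0, 0, 0, 1], [0, 0, 0, 0, 0, 0, 1], [0, 0, 0, 0, 0, 0, 1], [0, 0, 0, 0, 0, 0, 1], [0, 0, 0, 0, 0, 0, 1]]]}}

```text
time: 19.22
tool_pos: [0.4669, 0.2157, 0.0035]
tool_rot: [3.141, 0.0, 1.754]
wrist_force: [-2.1, -0.4, 9.1]
opening: 0.234
grip_force: 58.3
```

>>> {"method": "send_rows", "body": {"commands": [[[0, 0, 0, 0, 0, 5, 1], [0, 0, 0, 0, 0, 15, 1], [0, 0, 0, 0, 0, 40, 1], [0, 0, 0, 0, 0, 70, 1], [0, 0, 0, 0, 0, 90, 1], [0, 0, 0, 0, 0, 90, 1], [0, 0, 0, 0, 0, 90, 1]]]}}

```text
time: 19.8
tool_pos: [0.4672, 0.2156, 0.0944]
tool_rot: [3.139, -0.0, 1.754]
wrist_force: [0.4, -0.3, -0.5]
opening: 0.236
grip_force: 58.7
```

>>> {"method": "send_rows", "body": {"commands": [[[0, 0, 0, 20, -8, 0, 1], [0, 0, 0, 50, -19, 0, 1], [0, 0, 0, 85, -32, 0, 1], [0, 0, 0, 115, -44, 0, 1], [0, 0, 0, 134, -51, 0, 1], [0, 0, 0, 134, -51, 0, 1], [0, 0, 0, 134, -51, 0, 1], [0, 0, 0, 134, -51, 0, 1]]]}}

```text
time: 20.47
tool_pos: [0.5995, 0.1649, 0.0921]
tool_rot: [-3.14, -0.0, 1.755]
wrist_force: [0.1, -0.1, 0.5]
opening: 0.231
grip_force: 58.7
```

>>> {"method": "send_rows", "body": {"commands": [[[0, 0, 0, 0, 0, -25, 1], [0, 0, 0, 0, 0, -50, 1], [0, 0, 0, 0, 0, -70, 1], [0, 0, 0, 0, 0, -79, 1], [0, 0, 0, 0, 0, -83, 1], [0, 0, 0, 0, 0, -84, 1], [0, 0, 0, 0, 0, -84, 1], [0, 0, 0, 0, 0, -84, 1]]]}}

```text
time: 21.13
tool_pos: [0.6005, 0.1651, 0.0097]
tool_rot: [3.141, -0.0, 1.755]
wrist_force: [0.4, 0.9, -0.0]
opening: 0.231
grip_force: 58.6
```

>>> {"method": "send_rows", "body": {"commands": [[[0, 0, 0, 0, 0, 0, 0.76], [0, 0, 0, 0, 0, 0, 0.6], [0, 0, 0, 0, 0, 0, 0.3], [0, 0, 0, 0, 0, 0, 0], [0, 0, 0, 0, 0, 0, 0], [0, 0, 0, 0, 0, 0, 0], [0, 0, 0, 0, 0, 0, 0], [0, 0, 0, 0, 0, 0, 0]]]}}

```text
time: 21.8
tool_pos: [0.6005, 0.1646, 0.0087]
tool_rot: [-3.141, -0.0, 1.755]
wrist_force: [0.7, -0.0, -0.3]
opening: 1.0
grip_force: 0.0
```

>>> {"method": "send_rows", "body": {"commands": [[[0, 0, 0, 0, 0, 15, 0], [0, 0, 0, 0, 0, 40, 0], [0, 0, 0, 0, 0, 75, 0], [0, 0, 0, 0, 0, 110, 0], [0, 0, 0, 0, 0, 150, 0], [0, 0, 0, -10, -20, 180, 0], [0, 0, 0, -20, -40, 210, 0], [0, 0, 0, -30, -65, 240, 0]]]}}

```text
time: 22.47
tool_pos: [0.5694, 0.1002, 0.2513]
tool_rot: [3.141, -0.0, 1.757]
wrist_force: [1.0, -1.0, 0.4]
opening: 0.997
grip_force: 0.0
```

>>> {"method": "send_rows", "body": {"commands": [[[0, 0, 0, -70, -138, 140, 0], [0, 0, 0, -70, -138, 140, 0], [0, 0, 0, -70, -138, 140, 0], [0, 0, 0, -70, -138, 140, 0], [0, 0, 0, -70, -138, 140, 0], [0, 0, 0, -70, -138, 140, 0], [0, 0, 0, -70, -138, 140, 0], [0, 0, 0, -70, -138, 140, 0]]]}}

```text
time: 23.13
tool_pos: [0.5002, -0.0378, 0.389]
tool_rot: [3.141, 0.0, 1.755]
wrist_force: [0.2, 1.0, -0.4]
opening: 0.999
grip_force: 0.0
```

```bash
python3 - <<'E'
from h import *
from bench import robot
s=robot.observe();print(s["tool_pos"],s["time"]);c=robot.capture("wrist");c["s"]=s;wcam(c);pickle.dump(c,open('w2.pkl','wb'))
cv2.imwrite('pics/w2.png',c["image"][:,:,::-1])
t=robot.capture("scene");pickle.dump(t,open('s2.pkl','wb'));cv2.imwrite('pics/s2.png',cv2.resize(t["image"][150:290,160:410,::-1],None,fx=3,fy=3))
E
```

```text
[ 0.50016059 -0.03778455  0.38903206] 23.1333
```

View pics/w2.png

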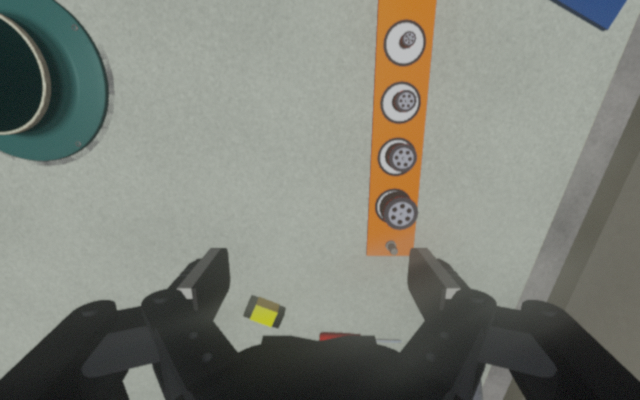

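View pics/s2.png

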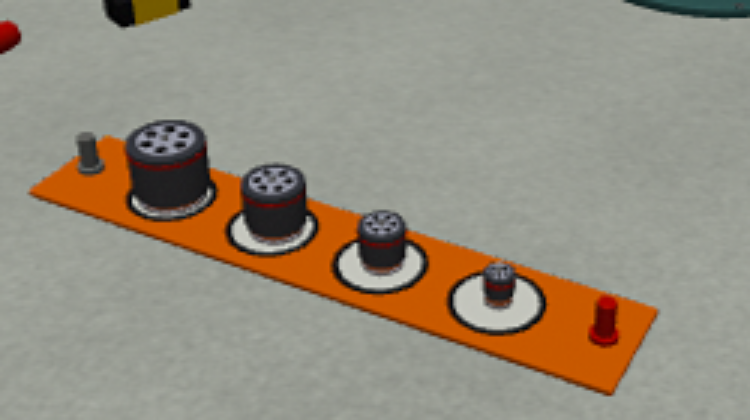

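All four stand upright in the right order. The two wrist pictures share a pose, so I can check centring by differencing them.

```bash
python3 - <<'E'
from h import *
a=wcam(pickle.load(open('w0.pkl','rb')));b=pickle.load(open('w2.pkl','rb'))
A=pickle.load(open('scene0.pkl','rb'));B=pickle.load(open('s2.pkl','rb'))
for a,b,uv in((a,b,[(405,42),(401,102),(397,156),(394,206)]),(A,B,[(325,250),(286,238),(250,226),(217,215)])):
    c=b if a is not A else A
    m=np.abs(a["image"].astype(int)-b["image"]).sum(2)>60
    M=[np.array(p) for p in([.6014,.1639],[.6179,.0754],[.6345,-.0132],[.651,-.1017])]
    for (u,v),h,k in zip(uv,(.026,.034,.042,.05),M):
        w=32;y0=max(0,v-w);s=max(blobs(cv2.morphologyEx(m[y0:v+w,u-w:u+w].astype(np.uint8),cv2.MORPH_CLOSE,np.ones((5,5))),30,5000),key=lambda q:q[1][4]-20*np.hypot(q[0][0]-w,q[0][1]-(v-y0)))[1]
        cx,cy=s[0]+s[2]/2+u-w-.5,s[1]+s[3]/2+y0-.5
        print(cx,cy,s[2:],((onz(c,cx,cy,.006+h/2)[:2]-k)*1000).round(1))
E
```

```text
412.0 36.5 [ 29  34 402] [6.3 6.8]
406.0 99.5 [ 31  34 658] [3.7 4.2]
397.5 156.5 [ 36  34 909] [-4.3  2. ]
396.5 209.5 [  44   40 1276] [-0.3  1. ]
326.0 245.0 [ 13  17 172] [-3.   0.1]
287.5 231.0 [ 18  23 334] [-3.3  1.3]
251.5 217.5 [ 24  28 542] [-4.8  1.4]
215.5 205.5 [ 30  32 778] [-1.2 -1. ]
```

```bash
python3 - <<'E'
from h import *
b=pickle.load(open('w2.pkl','rb'));im=b["image"].astype(int)
hsv=cv2.cvtColor(b["image"],cv2.COLOR_RGB2HSV)
dark=(((im.max(2)<115)|((im.max(2)<200)&(hsv[...,1]<90)))).astype(np.uint8)
cv2.imwrite('pics/z.png',cv2.resize(np.hstack([im[0:240,360:450,::-1],np.repeat(dark[0:240,360:450,None]*255,3,2)]).astype(np.uint8),None,fx=2.5,fy=2.5,interpolation=0)[:600])
M=np.array([[.6010,.1638],[.6175,.0754],[.6339,-.0129],[.6507,-.1014]])
for k,h,r in zip(M,(.026,.034,.042,.05),(11,17,23,29)):
    # predicted silhouette if exactly centred: top rim and can bottom circle
    t=np.linspace(0,6.28,60);P=[]
    for z in(.015,.006+h):
        P+=[ (k[0]+r/1e3*np.cos(q),k[1]+r/1e3*np.sin(q),z) for q in t]
    p=b["intrinsics"]@(b["R"]@np.array(P).T+b["t"][:,None]);p=(p[:2]/p[2])
    T=p[:,60:];print('expected top face x',T[0].min().round(1),T[0].max().round(1),'y',T[1].min().round(1),T[1].max().round(1),'| bottom',p[0,:60].min().round(1),p[1,:60].min().round(1))
E
```

```text
expected top face x 401.7 416.4 y 30.2 46.5 | bottom 398.8 33.3
expected top face x 394.9 416.8 y 89.6 112.6 | bottom 391.1 90.9
expected top face x 388.5 417.1 y 145.2 173.8 | bottom 384.2 143.4
expected top face x 382.7 417.6 y 197.6 230.7 | bottom 378.0 191.6
```

View pics/z.png

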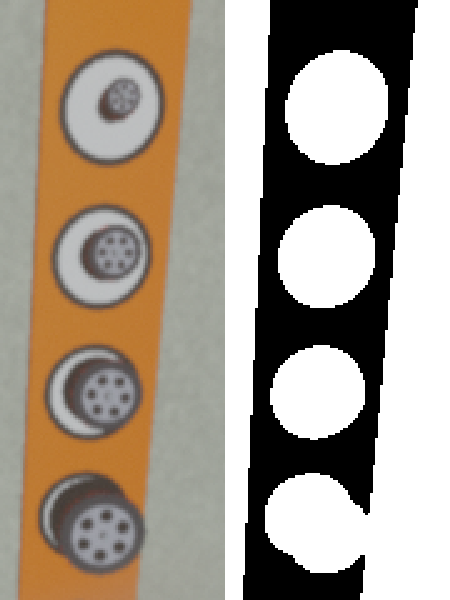

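In the crop, the top-face centres are a (409.4,38.8), b (406.4,100.8), c (402.8,158.4) and d (400.4,214). For perfect centring they should be (409.0,38.4), (405.9,101.1), (402.8,159.5) and (400.2,214.2), so every motor is within about 2 mm. I'm handing in.

```bash
python3 -c "
from bench import robot
print(robot.finish_job())"
```

```text
the job is handed in; nothing more can be done
None
```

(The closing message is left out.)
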